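# Hang the dipping basket still in the rinse dish

### The job

Take the dipping basket off the draining stand by its black grip, pulling its rod out of the spring clip, and carry it to the white dish without setting it down or letting it bump into anything. Let it hang still over the middle of the dish for a few seconds, then lower it in without knocking the dish, and finish while holding the grip, with the basket hanging still in the middle of the dish, its bottom close above the dish's floor but touching nothing, ready for the rinse to be poured. Handle the basket by the grip only, keep it near upright so that the cover glasses stay in, and leave the blue dish and the other things where they are.

Things in the scene. Friction and masses are not known exactly. Their poses are not given: they have to be found in the camera images.
- stand: Fixed draining stand: white tray 160 x 170 x 14 mm, 16 mm post at x +45, y +72 mm of its centre. Origin: centre of the tray's underside on the bench, straight below the hanging basket. Fork and clip are open to the stand's own -x: the basket leaves that way and is clear of both after 60 mm. No part is higher than 264 mm.
- stand_fork (a point): Middle of the fork that carries the grip's collar, on its top face, 264 mm above the bench: two flat prongs along the stand's x, 8 mm wide with a 20 mm gap, ending 27 mm to -x of this point, joined 30 mm to +x of it. Axes as stand.
- stand_clip (a point): Middle of the spring clip, 172 mm above the bench, 80 mm below the swivel: two sprung jaws hold the rod, tips 20 mm to -x. Lifting does not free the rod; pulled to the stand's -x it snaps out at about 2 N (some 20 to 30 mm of grip travel), and the basket then swings by 0.12 rad or more, the faster the more. Axes as stand.
- grip: Black plastic grip with yellow top, lying loose on the fork: square block 24 x 24 mm, faces along its x and y, from 18 to 62 mm above the origin; below it a collar 40 mm across (12 to 18 mm above the origin) that sits on the fork. Origin: the swivel from which the basket hangs, 252 mm above the bench at the start; z up. 90 g nominal.
- grip_block (a point): Where to pinch the grip, fingers pointing down: on the block's axis, 42 mm above the swivel; axes as grip.
- basket: Red wire basket on a steel rod; the grip's swivel lets it swing freely every way (almost undamped: some 50 s to fade by a factor e) but not turn about the rod. Origin: the swivel; z along the rod, up. Rod 10 mm thick, 8 to 150 mm below the swivel; basket 60 mm across, 48 mm high. 420 g nominal, -15 to +20 %; swings like a simple pendulum 0.195 m long, period 0.89 s.
- basket_foot (a point): Centre of the underside of the basket, 220 mm below the swivel along the rod; axes as basket.
- dish_white: The target. Loose white round dish, straight wall, 115 mm outer and 107 mm inner diameter, 60 mm high, floor 5 mm thick, 450 g. Origin: centre of its underside, z up.
- dish_white_rim (a point): Centre of the white dish's mouth, 60 mm above the bench.
- dish_white_in (a point): Centre of the white dish's inner floor, 5 mm above the bench.
- dish_blue: Bystander: a dish of the same size in blue plastic. Origin: centre of its underside.
- slide_box: Bystander: green and white slide box 100 x 85 x 34 mm. Origin: centre of its underside.
- tip_box: Bystander: orange pipette-tip box with clear lid 85 x 120 x 60 mm. Origin: centre of its underside.
- wash_bottle: Bystander: white bottle with red cap, 64 mm across, 155 mm high. Origin: centre of its underside.
- amber_jar: Bystander: amber jar with black cap, 60 mm across, 85 mm high. Origin: centre of its underside.
- petri_stack: Bystander: stack of three petri dishes, 93 mm across, 39 mm high. Origin: centre of its underside.
- brush: Bystander: small brush, 160 mm long, lying. Origin: centre of its underside.
Mind the look-alikes: they are no part of the job. Leave any green look-alike of the dish_white alone.

How it is judged:
By the outcome, as a careful person would: the job done as asked, in the order asked, and still so for the second after the job is handed in, while the arm keeps its last pose, push and grip.
It also fails if it takes over 56 s, if anything falls off the work surface, if the arm or the gripper's body presses on something with over 40 N, if the wrist force passes 120 N, or if a joint passes its speed limit or range.

### The arm

A 6-joint arm with a two-finger parallel gripper is mounted at the origin on the work surface. World frame = base frame: x ahead of the robot, y to its left, z up, the work surface at z = 0. Lengths are in m, angles in rad, forces in N, time in s.
With the tool pointing down it reaches from about 0.375 to 0.9 m from the base axis. Payload 3.1 kg.
Tool frame: the origin (TCP) lies at the very end of the fingers, on their centre line; the grasp point (between the pads) lies 19 mm behind it; z points along the fingers, y is the direction in which the jaws open and shut (so a half turn about z gives the same grasp; the last joint's range is limited). The gripper opens to 85 mm and grips with 20 to 120 N. Pads are 22 mm wide; open, the fingers measure 114 mm over their backs; the gripper's body (76 mm by 85 mm) begins 54 mm behind the grasp point. The pads swing forward as they close: fully open they stand 13 mm farther back than shut.
Start: joints at [-1.278, 0.527, 1.433, -0, 1.181, -0.178], TCP at [0.284, -0.557, 0.231] pointing down, gripper open.
Joint ranges: [-3.08, 3.08], [-0.75, 2.2], [0.22, 2.44], [-1.43, 4.57], [0, 2.65], [-2.85, 2.85]. Speed limits (rad/s): [2.79, 2.79, 3.14, 3.14, 3.14, 3.14].

### API

Orientations are given as a unit quaternion [x, y, z, w].
In Python, from station import manip gives the robot as it stands. The module is installed in compiled form; this text tells all that it offers.
- The arm moves only by the tool send_rows, never from a script. Its argument "commands" is a list of rows, each an object with "delta_pos": the shift along the world's x, y, z in cm, a list of three; "yaw": the turn about the world's z in rad. A call has 1 to 10 rows; each row shifts and turns the pose as measured when the row begins; what a row does not reach is not made up. A row lasts 1/8 s, in which the tool goes at most 62.5 mm and 10.7 degrees, less where a joint would pass 70% of its speed; a pose out of reach is approached as far as the arm can. A call is refused whole if a number of a shift passes 6.25 or a number of a turn 0.188, either way. A call with a gripper value outside its range is refused whole. "grip" is the closure, from -1 (fully open) to 1 (shut), set as the call begins (left out, the last holds). The fingers move at their own pace and stop on an object; "force" is the grip in N (left out, the last holds). Time passes only in rows, so rows that do not move let the fingers close. It gives the time, the measured TCP pose, the force and the opening at its end, in the units of the state.
- manip.sense(): the state, without advancing time (a new reading comes with each control period).
- manip.snapshot(name): name is "scene" or "side" or "wrist"; returns the picture (400x640x3 uint8, blue, green, red); there is no depth.
- manip.get_calibration(name): a dict with "fx", "fy", "cx", "cy" (pixels), "dist_coeffs" ([k1, k2, p1, p2, k3] as OpenCV has them; the pictures are not rectified), "world_to_cam" (4x4, takes a point from world to camera coordinates); the wrist camera has in their place "mount" (4x4, takes a point from camera to tool coordinates, whose origin is the TCP and whose axes are the flange's). Camera axes: x right, y down, z forward; pixel columns grow to the right and rows downward; lengths in m; the calibration is good to about 2 mm. A picture is of the moment at which its call begins: read the wrist's pose just before it. get_calibration takes no time and is no camera call.
- manip.sign_off(): hands the job in, once; it reports no verdict.
The state is a dict: "t": time; "q": joint angles; "qd": joint speeds; "tau": joint torques, N m; "tcp_pos": TCP position; "tool_rot": TCP orientation; "force": force on the tool from outside, world axes, zero at the start; "ft_torque": the same for the moment, N m; "finger_gap": opening from 0.0 (shut) to 1.0 (fully open).
Only numpy, scipy, OpenCV 4.12 (cv2) and the standard library are available. Lean on these libraries where they do the work, as an engineer would, in place of code of your own. Each camera call takes 0.05 s, during which the arm holds its last target. There are 200 camera calls.

## Working session

There is one attempt and no reset: what is moved stays moved. The work goes in short steps, Python scripts to look and compute and a tool call to move; the robot and the scene stay as the last step left them, time stands still between calls to the robot, and variables do not carry over. Pictures are saved under pics/ and viewed, about 8 in all and at most 12, crops included, and the job is handed in when it is done.

Besides the shell and the picture viewer there is one more tool, called after ">>>" in YAML: its name, and indented under it one key for each argument. send_rows: Moves the arm, as the interface text tells. Its arguments: {"type":"object","properties":{"commands":{"type":"array","items":{"type":"object","properties":{"delta_pos":{"type":"array","items":{"type":"number"}},"yaw":{"type":"number"}}}},"grip":{"type":"number"},"force":{"type":"number"}},"required":["commands"]}

```bash
mkdir -p pics
python3 - <<'E'
from station import manip
import cv2,numpy as np
print(manip.sense())
for n in("scene","side"):
    cv2.imwrite(f"pics/{n}0.png",manip.snapshot(n)); c=manip.get_calibration(n)
    print(n,c["fx"],c["fy"],c["cx"],c["cy"],c["dist_coeffs"]);print(np.round(c["world_to_cam"],4))
E
```

```text
{'t': 0.0, 'q': array([-1.27848619e+00,  5.28449348e-01,  1.43388950e+00,  1.14447397e-05,
        1.18136579e+00, -1.78485693e-01]), 'qd': array([-8.22300303e-04,  3.71851254e-04, -1.00270678e-05, -2.72884056e-04,
       -2.49374600e-04,  1.45234376e-03]), 'tau': array([ 7.22333534e-04, -4.42354381e+01, -1.78026295e+01, -2.82129431e-04,
        8.48755793e-03, -1.58888326e-05]), 'tcp_pos': array([ 0.28333   , -0.55630673,  0.230348  ]), 'tool_rot': array([ 9.72421579e-01,  2.33227696e-01, -5.47833645e-05, -1.05458323e-03]), 'force': array([ 0.03596815, -0.22387647,  0.10701803]), 'ft_torque': array([ 0.00449769, -0.03227241, -0.01147745]), 'finger_gap': 1.0029256691405029}
scene 500.9444825604172 500.9444825604172 323.4534785893861 205.07624017896728 [-0.05174254  0.          0.          0.          0.        ]
[[-0.5299  0.8479  0.0121  0.3051]
 [ 0.7165  0.4553 -0.5285 -0.2245]
 [-0.4536 -0.2714 -0.8488  2.1215]
 [ 0.      0.      0.      1.    ]]
side 382.86724789653545 382.86724789653545 320.4102768065601 194.2584869500509 [0.01683258 0.         0.         0.         0.        ]
[[-0.9871 -0.1595 -0.0118  0.4995]
 [-0.0979  0.6609 -0.7441  0.2169]
 [ 0.1265 -0.7333 -0.668   1.1596]
 [ 0.      0.      0.      1.    ]]
```

View pics/scene0.png

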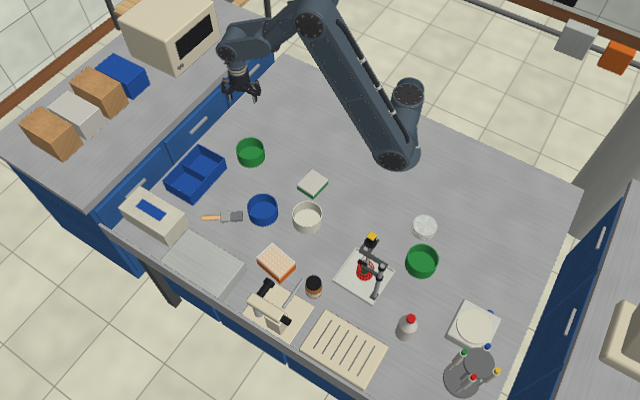

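View pics/side0.png

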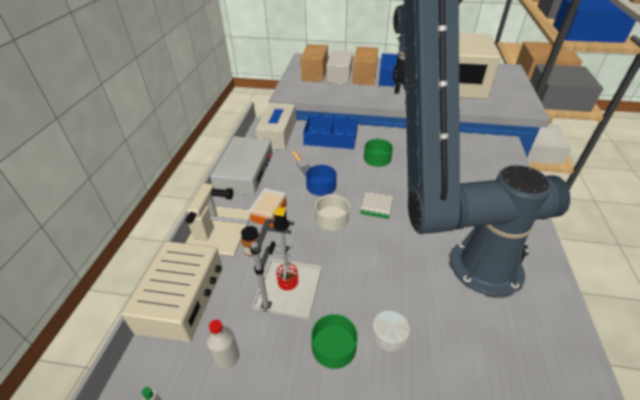

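The scene view shows the stand tray at about (365,275), the yellow grip top at (371,238), the white dish at (307,217), and the blue dish at (263,210). In the side view the yellow top is at (281,211), the white dish at (332,212) and the tray at about (290,287). Next I'll measure these and zoom in.

```bash
cat > h.py <<'E'
from station import manip
import cv2,numpy as np
def cal(n):
    c=manip.get_calibration(n)
    return np.array([[c["fx"],0,c["cx"]],[0,c["fy"],c["cy"]],[0,0,1]]),np.array(c["dist_coeffs"]),np.array(c["world_to_cam"])
def rays(n,p):
    K,d,T=cal(n); u=cv2.undistortPoints(np.array(p,float).reshape(-1,1,2),K,d)[:,0]
    R=T[:3,:3]; return -R.T@T[:3,3], np.c_[u,np.ones(len(u))]@R
def onz(n,p,z):
    o,D=rays(n,p); return o+D*((z-o[2])/D[:,2])[:,None]
def tri(p1,p2,n1="scene",n2="side"):
    A=np.zeros((3,3));b=np.zeros(3);L=[]
    for n,p in((n1,p1),(n2,p2)):
        o,D=rays(n,[p]);d=D[0]/np.linalg.norm(D[0]);P=np.eye(3)-np.outer(d,d);A+=P;b+=P@o;L.append((o,P))
    x=np.linalg.solve(A,b); return x,[np.linalg.norm(P@(x-o)) for o,P in L]
def proj(n,X):
    K,d,T=cal(n); return cv2.projectPoints(np.array(X,float).reshape(-1,1,3),cv2.Rodrigues(T[:3,:3])[0],T[:3,3],K,d)[0][:,0]
def blob(img,lo,hi,roi):
    x0,y0,x1,y1=roi; m=cv2.inRange(cv2.cvtColor(img[y0:y1,x0:x1],cv2.COLOR_BGR2HSV),lo,hi)
    n,l,s,c=cv2.connectedComponentsWithStats(m); i=1+np.argmax(s[1:,4])
    return c[i]+[x0,y0],s[i]+np.array([x0,y0,0,0,0]),(l==i)
E
python3 - <<'E'
from h import *
S=cv2.imread("pics/scene0.png");D=cv2.imread("pics/side0.png")
ys=blob(S,(18,120,120),(35,255,255),(355,220,390,255));yd=blob(D,(18,120,120),(35,255,255),(265,195,300,230))
print(ys[:2],yd[:2]);print("yellow tri",tri(ys[0],yd[0]),onz("scene",[ys[0]],.31),onz("side",[yd[0]],.31))
for n,I,roi in(("scene",S,(285,192,330,245)),("side",D,(308,188,356,236))):
    b=blob(I,(8,12,120),(40,110,255),roi); print(n,b[:2])
a=cv2.resize(S[185:315,285:425],None,fx=4,fy=4,interpolation=cv2.INTER_CUBIC)
b=cv2.resize(D[185:325,225:365],None,fx=4,fy=4,interpolation=cv2.INTER_CUBIC)
cv2.imwrite("pics/a.png",a);cv2.imwrite("pics/b.png",b)
E
```

```text
(array([371.40740741, 235.74074074]), array([367, 232,  10,   9,  54])) (array([279.5257732, 210.8556701]), array([274, 206,  12,  10,  97]))
yellow tri (array([0.57167147, 0.16825852, 0.31410865]), [np.float64(0.0008031555999130387), np.float64(0.000803155599913152)]) [[0.56884178 0.16691082 0.31      ]] [[0.57338759 0.16509013 0.31      ]]
scene (array([306.88288288, 216.93307593]), array([292, 201,  31,  33, 777]))
side (array([331.773634  , 212.16912402]), array([ 314,  193,   37,   39, 1153]))
```

View pics/a.png

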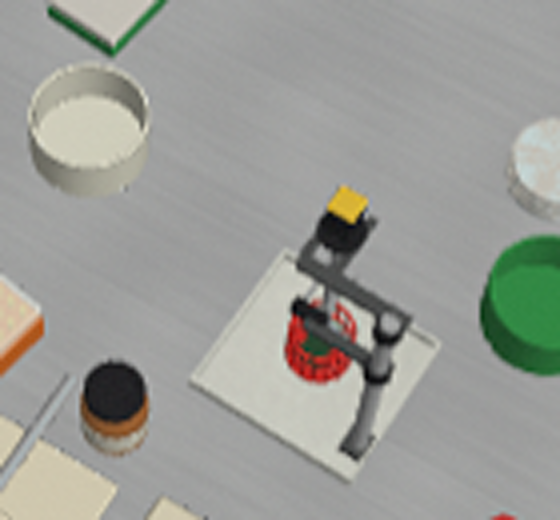

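View pics/b.png

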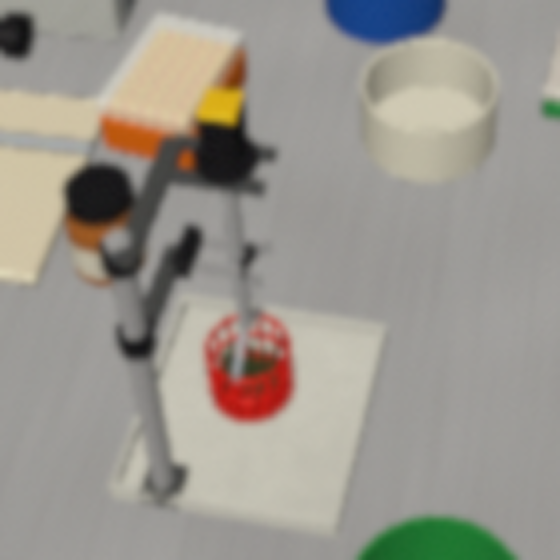

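The crops show the tray corners clearly, at a: (288,252), (438,347), (352,480), (192,380) and b: (183,298), (385,325), (337,530), (112,492). The prong openings point up in the scene view, toward the robot. I'll project the corners and fit the dish rim.

Run:
```python
from h import *
from scipy.optimize import least_squares
S=cv2.imread("pics/scene0.png");D=cv2.imread("pics/side0.png")
A=(np.array([(288,252),(438,347),(352,480),(192,380)])+.5)/4-.5+[285,185]
B=(np.array([(183,298),(385,325),(337,530),(112,492)])+.5)/4-.5+[225,185]
for n,p in(("scene",A),("side",B)):
    w=onz(n,p,.014)[:,:2]; print(n,np.round(w,4).tolist(),w.mean(0)); e=np.roll(w,-1,0)-w; print(np.linalg.norm(e,axis=1),np.degrees(np.arctan2(e[:,1],e[:,0])))
def rimfit(n,I,lo,hi,roi,up=None):
    c,s,m=blob(I,lo,hi,roi); m=cv2.morphologyEx(m.astype(np.uint8),cv2.MORPH_CLOSE,np.ones((5,5)))
    ct=max(cv2.findContours(m,0,1)[0],key=cv2.contourArea)[:,0]+np.array(roi[:2]); ymid=s[1]+0.33*s[3]
    ct=ct[ct[:,1]<ymid]; w=onz(n,ct,.06)[:,:2]
    r=least_squares(lambda q:np.hypot(*(w-q).T)-.0575,w.mean(0),loss="soft_l1",f_scale=.001); 
    return r.x,np.abs(r.fun).mean(),len(w)
for n,I,roi in(("scene",S,(285,192,330,245)),("side",D,(308,188,356,236))): print("white",n,rimfit(n,I,(8,12,100),(40,110,255),roi))
for n,I,roi in(("scene",S,(240,185,284,235)),("side",D,(300,160,342,200))): print("blue",n,rimfit(n,I,(105,120,40),(125,255,255),roi))
for n,I,roi,h in(("scene",S,(285,165,335,205),.034),("side",D,(350,185,400,220),.034),("scene",S,(250,235,300,285),.06),):
    pass
print("slide",onz("scene",[(313,182)],.034),"tip",onz("scene",[(276,258)],.06),"amber",onz("scene",[(313.5,283)],.085),"petri",onz("scene",[(425,224)],.039),"green",onz("scene",[(421,256)],.06))
```

```text
scene [[0.4874, 0.0902], [0.4982, 0.2538], [0.6508, 0.2494], [0.6449, 0.0818]] [0.57032877 0.16881005]
[0.16395797 0.15269491 0.16772888 0.1577105 ] [ 86.22703217  -1.65441695 -92.02785699 176.93606315]
side [[0.6472, 0.0834], [0.4906, 0.0855], [0.4954, 0.2574], [0.6525, 0.2527]] [0.57144542 0.1697514 ]
[0.15665852 0.17202745 0.15714488 0.16930033] [179.25365966  88.39041088  -1.74364083 -91.78005662]
white scene (array([ 0.48608986, -0.13115981]), np.float64(0.0009205147573972844), 35)
white side (array([ 0.48638617, -0.13245912]), np.float64(0.00277107539114714), 43)
blue scene (array([ 0.55165479, -0.29310371]), np.float64(0.001097547171677509), 36)
blue side (array([ 0.5498652 , -0.28570428]), np.float64(0.0018879167260868943), 35)
slide [[ 0.3366456  -0.19901986  0.034     ]] tip [[ 0.69961977 -0.12326701  0.06      ]] amber [[0.71779435 0.04739986 0.085     ]] petri [[0.27411251 0.26428654 0.039     ]] green [[0.4147523  0.31236001 0.06      ]]
```

>>> send_rows:
  commands:
    - {"delta_pos": [0.8,2.5,3],"yaw": 0.05}
    - {"delta_pos": [1.9,4.8,4],"yaw": 0.12}
    - {"delta_pos": [1.9,4.8,4],"yaw": 0.12}
    - {"delta_pos": [1.9,4.8,3],"yaw": 0.12}
    - {"delta_pos": [1.9,4.8,0],"yaw": 0.12}
    - {"delta_pos": [1.9,4.8,0],"yaw": 0.12}
    - {"delta_pos": [1.9,4.8,0],"yaw": 0.12}
    - {"delta_pos": [1.9,4.8,0],"yaw": 0.12}
    - {"delta_pos": [1.9,4.8,0],"yaw": 0.12}
    - {"delta_pos": [1.9,4.8,0],"yaw": 0.0}
  grip: -1
  force: 60

```text
t: 1.35
tcp_pos: [0.4622, -0.0891, 0.3679]
tool_rot: [0.729, 0.684, -0.002, -0.003]
force: [0.4, 0.3, 0.9]
finger_gap: 1.001
```

>>> send_rows:
  commands:
    - {"delta_pos": [2,4.8,0],"yaw": 0.03}
    - {"delta_pos": [2,4.8,0]}
    - {"delta_pos": [2,4.8,0]}
    - {"delta_pos": [2,4.8,0]}
    - {"delta_pos": [1.6,3.6,0]}
    - {"delta_pos": [0.8,1.6,0]}
    - {"delta_pos": [0,0,0]}

```text
validation failed for argument at $.co...
```

Run:
```python
from h import *
s=manip.sense();W=manip.snapshot("wrist");c=manip.get_calibration("wrist")
print(s["t"],s["tcp_pos"],s["tool_rot"],s["force"]);print(c)
cv2.imwrite("pics/w1.png",W);np.savez("w1.npz",W=W,p=s["tcp_pos"],q=s["tool_rot"])
```

```text
1.35 [ 0.46220405 -0.08910221  0.36786396] [ 0.72945188  0.68402344 -0.00164445 -0.00303054] [0.40470845 0.25235379 0.94143115]
{'fx': 357.6264777527806, 'fy': 357.6264777527806, 'cx': 322.06110414478195, 'cy': 194.79827395630005, 'dist_coeffs': array([-0.05261794,  0.        ,  0.        ,  0.        ,  0.        ]), 'mount': array([[ 4.65111131e-04, -9.49224036e-01, -3.14600561e-01,
         7.97866390e-02],
       [ 9.99999306e-01,  7.82015690e-04, -8.81108665e-04,
        -1.20108752e-03],
       [ 1.08239210e-03, -3.14599933e-01,  9.49223741e-01,
        -1.42316650e-01],
       [ 0.00000000e+00,  0.00000000e+00,  0.00000000e+00,
         1.00000000e+00]])}
```

View pics/w1.png

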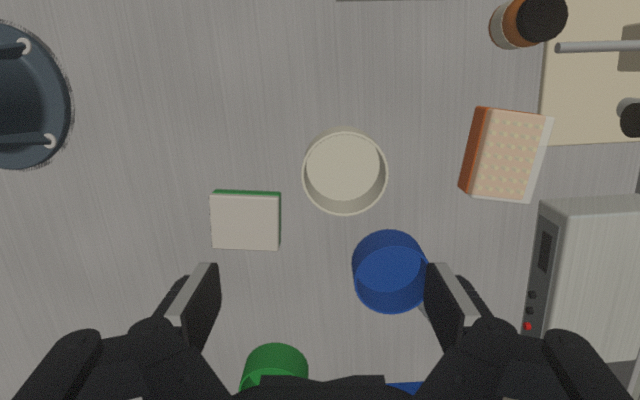

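The wrist view, taken before the refused move, shows the white dish rim at about (344,172), which gives another fix on it. The row was refused because every row needs both fields.

```bash
cat >> h.py <<'E'
from scipy.spatial.transform import Rotation as Ro
def wonz(px,z,pos,quat):
    c=manip.get_calibration("wrist");K=np.array([[c["fx"],0,c["cx"]],[0,c["fy"],c["cy"]],[0,0,1]])
    u=cv2.undistortPoints(np.array(px,float).reshape(-1,1,2),K,c["dist_coeffs"])[:,0]
    T=np.eye(4);T[:3,:3]=Ro.from_quat(quat).as_matrix();T[:3,3]=pos;T=T@c["mount"]
    D=np.c_[u,np.ones(len(u))]@T[:3,:3].T;return T[:3,3]+D*((z-T[2,3])/D[:,2])[:,None]
E
python3 - <<'E'
from h import *
from scipy.optimize import least_squares
d=np.load("w1.npz");W=d["W"]
roi=(290,115,400,222);c,s,m=blob(W,(18,15,110),(45,110,255),roi);print(c,s)
m=cv2.morphologyEx(m.astype(np.uint8),cv2.MORPH_CLOSE,np.ones((7,7)))
ct=max(cv2.findContours(m,0,1)[0],key=cv2.contourArea)[:,0]+np.array(roi[:2])
w=wonz(ct,.06,d["p"],d["q"])[:,:2]
for _ in range(2):
    r=least_squares(lambda q:np.hypot(*(w-q).T)-.0575,w.mean(0),loss="soft_l1",f_scale=.001);print(r.x,np.abs(r.fun).mean(),len(w));w=w[np.abs(r.fun)<.003]
E
```

```text
[343.49795469 170.95940843] [ 298  120   93   98 6356]
[ 0.48459626 -0.1293094 ] 0.0026213034161440686 299
[ 0.48475366 -0.13137454] 0.0011437214994077976 192
```

>>> send_rows:
  commands:
    - {"delta_pos": [2,4.8,0],"yaw": 0.03}
    - {"delta_pos": [2,4.8,0],"yaw": 0}
    - {"delta_pos": [2,4.8,0],"yaw": 0}
    - {"delta_pos": [2,4.8,0],"yaw": 0}
    - {"delta_pos": [1.6,3.6,0],"yaw": 0}
    - {"delta_pos": [0.8,1.6,0],"yaw": 0}
    - {"delta_pos": [0,0,0],"yaw": 0}

```text
t: 2.28
tcp_pos: [0.5684, 0.1685, 0.3646]
tool_rot: [0.717, 0.697, -0.002, -0.006]
force: [-0.4, -0.4, -0.4]
finger_gap: 1.0
```

Run:
```python
from h import *
s=manip.sense();W=manip.snapshot("wrist")
print(s["t"],s["tcp_pos"],s["tool_rot"],s["force"])
cv2.imwrite("pics/w2.png",W);np.savez("w2.npz",W=W,p=s["tcp_pos"],q=s["tool_rot"])
roi=(200,100,440,400)
b=blob(W,(18,120,120),(35,255,255),roi);print(b[:2])
ct=max(cv2.findContours(b[2].astype(np.uint8),0,1)[0],key=cv2.contourArea)
r=cv2.minAreaRect(ct);bx=cv2.boxPoints(r)+np.array(roi[:2]);w=wonz(bx,.314,s["tcp_pos"],s["tool_rot"]);print(np.round(w,4),w.mean(0))
e=np.roll(w,-1,0)-w;print(np.hypot(e[:,0],e[:,1]),np.degrees(np.arctan2(e[:,1],e[:,0])))
```

```text
2.275 [0.56836348 0.16848235 0.36464355] [ 0.71660048  0.69745705 -0.00189989 -0.00581511] [-0.42402042 -0.396295   -0.39978004]
(array([328.28517824, 222.77611007]), array([ 308,  203,   42,   40, 1599]))
[[0.5577 0.1553 0.314 ]
 [0.5586 0.1799 0.314 ]
 [0.5821 0.1794 0.314 ]
 [0.5821 0.1548 0.314 ]] [0.57012596 0.16734109 0.314     ]
[0.02460002 0.02348869 0.02456962 0.02438233] [ 87.76284706  -1.28251189 -90.15432069 178.79209579]
```

View pics/w2.png

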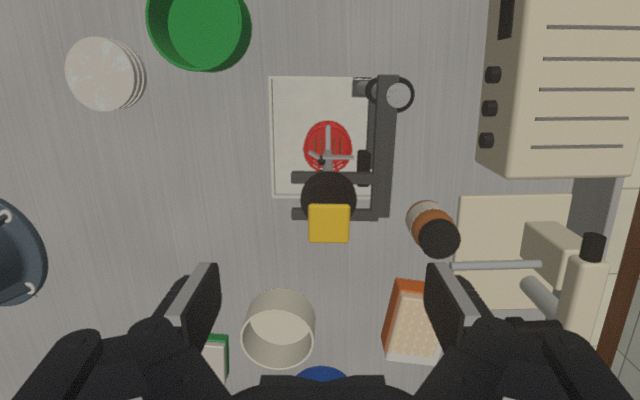

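The wrist view shows the yellow top centred between the open fingers at (328,223), with the grip aligned to within about 0.5° of the jaws. Next I descend about 9 cm and close.

>>> send_rows:
  commands:
    - {"delta_pos": [0.2,-0.05,-2],"yaw": 0}
    - {"delta_pos": [0,0,-3],"yaw": 0}
    - {"delta_pos": [0,0,-2.5],"yaw": 0}
    - {"delta_pos": [0,0,-1.2],"yaw": 0}
    - {"delta_pos": [0,0,-0.3],"yaw": 0}
    - {"delta_pos": [0,0,0],"yaw": 0}

```text
t: 3.08
tcp_pos: [0.5691, 0.1581, 0.2752]
tool_rot: [0.72, 0.694, -0.002, -0.004]
force: [0.3, 0.8, -0.3]
finger_gap: 1.001
```

Run:
```python
from h import *
for i in range(3):
    s=manip.sense();W=manip.snapshot("wrist");print(s["t"],s["tcp_pos"],s["qd"].round(3),s["force"])
roi=(200,100,440,400);b=blob(W,(18,120,120),(35,255,255),roi);r=cv2.minAreaRect(max(cv2.findContours(b[2].astype(np.uint8),0,1)[0],key=cv2.contourArea))
w=wonz(cv2.boxPoints(r)+np.array(roi[:2]),.314,s["tcp_pos"],s["tool_rot"]);print(w.mean(0),s["tool_rot"])
```

```text
3.075 [0.5690808  0.15813491 0.27519626] [-0.008 -0.009 -0.005 -0.001 -0.001 -0.002] [ 0.34430898  0.83807429 -0.290187  ]
3.125 [0.56926915 0.15823622 0.275448  ] [ 0.007 -0.003 -0.007  0.002 -0.002  0.001] [ 0.13918316 -0.54158895  0.61990826]
3.175 [0.56938081 0.15846927 0.27559216] [ 0.007 -0.001 -0.003  0.003 -0.001  0.001] [-0.60512485 -0.88108783  0.15315845]
[0.57037889 0.16748377 0.314     ] [ 0.72018604  0.69376933 -0.0018802  -0.00355777]
```

>>> send_rows:
  commands:
    - {"delta_pos": [0.05,0.45,0],"yaw": 0.01}
    - {"delta_pos": [0.05,0.35,-0.1],"yaw": 0}
    - {"delta_pos": [0,0.1,0],"yaw": 0}
    - {"delta_pos": [0,0,0],"yaw": 0}

```text
t: 3.72
tcp_pos: [0.571, 0.1691, 0.2758]
tool_rot: [0.716, 0.698, -0.001, -0.003]
force: [-0.3, 1.3, 0.2]
finger_gap: 1.001
```

Run:
```python
from h import *
for i in range(2):
    s=manip.sense();W=manip.snapshot("wrist");print(s["t"],s["tcp_pos"],s["qd"].round(3),s["tool_rot"])
```

```text
3.725 [0.57099811 0.1690883  0.27581692] [ 0.003  0.002 -0.002  0.001  0.     0.   ] [ 0.71595381  0.69814166 -0.0007924  -0.00278179]
3.775 [0.57098433 0.16903585 0.27578644] [-0.004 -0.001  0.002  0.     0.002 -0.003] [ 0.71598722  0.69810721 -0.00080292 -0.00282419]
```

>>> send_rows:
  commands:
    - {"delta_pos": [0,-0.1,-0.1],"yaw": 0}
    - {"delta_pos": [0,0,0],"yaw": 0}
    - {"delta_pos": [0,0,0],"yaw": 0}
    - {"delta_pos": [0,0,0],"yaw": 0}
    - {"delta_pos": [0,0,0],"yaw": 0}
    - {"delta_pos": [0,0,0],"yaw": 0}
  grip: 1
  force: 60

```text
t: 4.58
tcp_pos: [0.5713, 0.1675, 0.2747]
tool_rot: [0.716, 0.698, -0.001, -0.003]
force: [-0.7, 1.0, -0.9]
finger_gap: 0.27
```

>>> send_rows:
  commands:
    - {"delta_pos": [0,0,0.2],"yaw": 0}
    - {"delta_pos": [0,0,0.3],"yaw": 0}
    - {"delta_pos": [0,0,0.2],"yaw": 0}
    - {"delta_pos": [-0.3,0.01,0],"yaw": 0}
    - {"delta_pos": [-0.5,0.02,0],"yaw": 0}
    - {"delta_pos": [-0.5,0.02,0],"yaw": 0}
    - {"delta_pos": [-0.5,0.02,0],"yaw": 0}

```text
t: 5.45
tcp_pos: [0.551, 0.168, 0.2792]
tool_rot: [0.716, 0.698, -0.003, -0.004]
force: [1.2, -0.4, -4.6]
finger_gap: 0.274
```

Run:
```python
from h import *
s=manip.sense();print(s["t"],s["tcp_pos"],s["force"],s["finger_gap"],s["tool_rot"])
```

```text
5.45 [0.55097483 0.16799957 0.27917323] [ 1.16473273 -0.44823663 -4.61324809] 0.27397485744230227 [ 0.71624304  0.69783477 -0.00256525 -0.00399581]
```

>>> send_rows:
  commands:
    - {"delta_pos": [-0.5,0.02,0.05],"yaw": 0}
    - {"delta_pos": [-0.5,0.02,0.05],"yaw": 0}
    - {"delta_pos": [-0.5,0.02,0],"yaw": 0}
    - {"delta_pos": [-0.5,0.02,0],"yaw": 0}
    - {"delta_pos": [-0.5,0.02,0],"yaw": 0}
    - {"delta_pos": [-0.5,0.02,0],"yaw": 0}
    - {"delta_pos": [-0.5,0.02,0],"yaw": 0}
    - {"delta_pos": [-0.5,0.02,0],"yaw": 0}
    - {"delta_pos": [-0.5,0.02,0],"yaw": 0}
    - {"delta_pos": [-0.5,0.02,0],"yaw": 0}

```text
t: 6.7
tcp_pos: [0.4964, 0.1702, 0.2805]
tool_rot: [0.716, 0.698, -0.003, -0.005]
force: [0.7, 0.0, -4.9]
finger_gap: 0.274
```

Run:
```python
from h import *
s=manip.sense();print(s["t"],s["tcp_pos"],s["force"],s["finger_gap"],s["tool_rot"])
```

```text
6.7 [0.49637928 0.17020904 0.28053101] [ 6.77410903e-01  3.41750015e-03 -4.90134680e+00] 0.2738278506212435 [ 0.71617342  0.69790075 -0.00311626 -0.00452352]
```

>>> send_rows:
  commands:
    - {"delta_pos": [-0.3,0,0.3],"yaw": 0}
    - {"delta_pos": [-0.1,0,0.6],"yaw": 0}
    - {"delta_pos": [0,0,0.9],"yaw": 0}
    - {"delta_pos": [0,0,1.1],"yaw": 0}
    - {"delta_pos": [0,0,1.1],"yaw": 0}
    - {"delta_pos": [0,0,1.1],"yaw": 0}
    - {"delta_pos": [0,0,1.1],"yaw": 0}
    - {"delta_pos": [0,0,0.8],"yaw": 0}
    - {"delta_pos": [0,0,0.4],"yaw": 0}
    - {"delta_pos": [0,0,0],"yaw": 0}

```text
t: 7.95
tcp_pos: [0.4914, 0.1702, 0.3607]
tool_rot: [0.716, 0.698, -0.003, -0.005]
force: [-0.6, -0.5, -4.4]
finger_gap: 0.271
```

```bash
cat >> h.py <<'E'
def bask(n,I,near,r=45):
    u,v=near; x0,y0=max(int(u-r),0),max(int(v-r),0)
    h=cv2.cvtColor(I[y0:y0+2*r,x0:x0+2*r],cv2.COLOR_BGR2HSV)
    m=cv2.inRange(h,(0,140,90),(6,255,255))|cv2.inRange(h,(174,140,90),(180,255,255))
    M=cv2.moments(m,True);return np.array([M["m10"]/M["m00"]+x0,M["m01"]/M["m00"]+y0]),M["m00"]
W0=2*np.pi/.89
def burst(N=20,bc=.196):
    # scene camera: pixel -> horizontal plane at basket-centre height; alternates scene/side
    T=[];P=[];C=[]
    for i in range(N):
        n=("scene","side")[i%2];s=manip.sense();I=manip.snapshot(n)
        p=s["tcp_pos"];sw=p-[0,0,.023];near=proj(n,[sw-[0,0,bc]])[0]
        px,a=bask(n,I,near);T.append(s["t"]);P.append(p);C.append(onz(n,[px],sw[2]-bc)[0,:2]-p[:2])
    T=np.array(T);P=np.array(P);C=np.array(C);t0=manip.sense()["t"];t=T-t0;k=np.arange(N)%2
    B=np.c_[np.cos(W0*t),np.sin(W0*t),k==0,k==1]
    X,_,_,_=np.linalg.lstsq(B,C,rcond=None);res=(C-B@X).std(0)
    print("t0",t0,"tcp",P[-1].round(4),"drift",(P[-1]-P[0]).round(4),"res",res.round(4))
    for j,a in enumerate("xy"): 
        A=np.hypot(X[0,j],X[1,j]);ph=np.arctan2(X[1,j],X[0,j]) # A cos(w t-ph)
        print(a,"amp mm",round(A*1e3,1),"t to +max",round(((ph/W0)%.89),3),"offsets sc/sd",X[2:,j].round(4), "px",px.round(1),a)
    return X,T,C
E
python3 -c "
from h import *
burst(20)"
```

```text
t0 8.95 tcp [0.4915 0.1702 0.3606] drift [ 0.0001 -0.     -0.0002] res [0.0025 0.0013]
x amp mm 41.6 t to +max 0.263 offsets sc/sd [ 0.0028 -0.0019] px [324.8 267.4] x
y amp mm 1.6 t to +max 0.66 offsets sc/sd [0.0023 0.0126] px [324.8 267.4] y
```

>>> send_rows:
  commands:
    - {"delta_pos": [0,0,0],"yaw": 0}
    - {"delta_pos": [0,0,0],"yaw": 0}
    - {"delta_pos": [0,0,0],"yaw": 0}
    - {"delta_pos": [0,0,0],"yaw": 0}
    - {"delta_pos": [-1.4,0,0],"yaw": 0}
    - {"delta_pos": [-2.5,0,0],"yaw": 0}
    - {"delta_pos": [-1.4,0,0],"yaw": 0}
    - {"delta_pos": [0,0,0],"yaw": 0}

```text
t: 9.95
tcp_pos: [0.4351, 0.1702, 0.3606]
tool_rot: [0.716, 0.698, -0.003, -0.005]
force: [0.7, -0.2, -5.1]
finger_gap: 0.273
```

```bash
python3 -c "
from h import *
burst(20)"
```

```text
t0 10.95 tcp [0.4362 0.1701 0.3603] drift [ 0.0011 -0.0001 -0.0003] res [0.0006 0.0004]
x amp mm 10.7 t to +max 0.411 offsets sc/sd [ 0.0088 -0.0008] px [339.9 268.5] x
y amp mm 1.0 t to +max 0.418 offsets sc/sd [0.0018 0.0137] px [339.9 268.5] y
```

>>> send_rows:
  commands:
    - {"delta_pos": [0,0,0],"yaw": 0}
    - {"delta_pos": [0,0,0],"yaw": 0}
    - {"delta_pos": [0.2,0,0],"yaw": 0}
    - {"delta_pos": [0.7,0,0],"yaw": 0}
    - {"delta_pos": [0,0,0],"yaw": 0}

```text
t: 11.58
tcp_pos: [0.4463, 0.1701, 0.3605]
tool_rot: [0.716, 0.698, -0.003, -0.004]
force: [-0.3, 0.0, -5.1]
finger_gap: 0.276
```

```bash
python3 -c "
from h import *
burst(18)"
```

```text
t0 12.475 tcp [0.4455 0.1701 0.3605] drift [-0.0008  0.      0.    ] res [0.0004 0.0002]
x amp mm 0.6 t to +max 0.43 offsets sc/sd [ 0.0084 -0.0014] px [332.2 268. ] x
y amp mm 1.0 t to +max 0.693 offsets sc/sd [0.0022 0.0136] px [332.2 268. ] y
```

>>> send_rows:
  commands:
    - {"delta_pos": [0.03,-0.215,0],"yaw": 0}
    - {"delta_pos": [0.06,-0.43,0],"yaw": 0}
    - {"delta_pos": [0.09,-0.645,0],"yaw": 0}
    - {"delta_pos": [0.11,-0.86,0],"yaw": 0}
    - {"delta_pos": [0.14,-1.075,0],"yaw": 0}
    - {"delta_pos": [0.17,-1.29,0],"yaw": 0}
    - {"delta_pos": [0.2,-1.5,0],"yaw": 0}
    - {"delta_pos": [0.2,-1.5,0],"yaw": 0}
    - {"delta_pos": [0.2,-1.5,0],"yaw": 0}
    - {"delta_pos": [0.2,-1.5,0],"yaw": 0}

```text
t: 13.72
tcp_pos: [0.4604, 0.0572, 0.3606]
tool_rot: [0.716, 0.698, -0.003, -0.004]
force: [-0.4, 0.1, -5.8]
finger_gap: 0.274
```

>>> send_rows:
  commands:
    - {"delta_pos": [0.2,-1.5,0],"yaw": 0}
    - {"delta_pos": [0.2,-1.5,0],"yaw": 0}
    - {"delta_pos": [0.2,-1.5,0],"yaw": 0}
    - {"delta_pos": [0.2,-1.5,0],"yaw": 0}
    - {"delta_pos": [0.2,-1.5,0],"yaw": 0}

```text
t: 14.35
tcp_pos: [0.4711, -0.0233, 0.3605]
tool_rot: [0.716, 0.698, -0.003, -0.004]
force: [0.2, 0.1, -4.3]
finger_gap: 0.27
```

>>> send_rows:
  commands:
    - {"delta_pos": [0.18,-1.4,0],"yaw": 0}
    - {"delta_pos": [0.18,-1.4,0],"yaw": 0}
    - {"delta_pos": [0.18,-1.4,0],"yaw": 0}
    - {"delta_pos": [0.18,-1.4,0],"yaw": 0}
    - {"delta_pos": [0.17,-1.25,0],"yaw": 0}
    - {"delta_pos": [0.14,-1.05,0],"yaw": 0}
    - {"delta_pos": [0.11,-0.84,0],"yaw": 0}
    - {"delta_pos": [0.08,-0.63,0],"yaw": 0}
    - {"delta_pos": [0.06,-0.42,0],"yaw": 0}
    - {"delta_pos": [0.03,-0.2,0],"yaw": 0}

```text
t: 15.6
tcp_pos: [0.4852, -0.1308, 0.3603]
tool_rot: [0.717, 0.697, -0.003, -0.004]
force: [-0.1, 0.3, -5.1]
finger_gap: 0.276
```

```bash
python3 -c "
from h import *
burst(20)
for n in('scene','side'): cv2.imwrite('pics/%s_d.png'%n,manip.snapshot(n))
a=cv2.imread('pics/scene_d.png')[120:260,240:380];b=cv2.imread('pics/side_d.png')[120:260,260:400]
cv2.imwrite('pics/d.png',cv2.resize(np.hstack([a,b]),None,fx=2.8,fy=2.8,interpolation=cv2.INTER_CUBIC))"
```

```text
t0 16.6 tcp [ 0.4852 -0.1307  0.3603] drift [-0.      0.0001  0.    ] res [0.0006 0.0006]
x amp mm 0.8 t to +max 0.84 offsets sc/sd [ 0.0058 -0.0018] px [332.2 190.7] x
y amp mm 3.4 t to +max 0.223 offsets sc/sd [0.0046 0.0167] px [332.2 190.7] y
```

View pics/d.png

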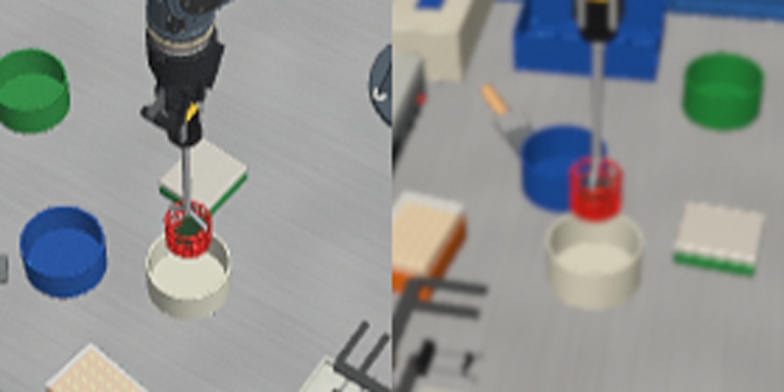

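>>> send_rows:
  commands:
    - {"delta_pos": [0,0,0],"yaw": 0}
    - {"delta_pos": [0,0,0],"yaw": 0}
    - {"delta_pos": [0,0,0],"yaw": 0}
    - {"delta_pos": [0,0,0],"yaw": 0}
    - {"delta_pos": [0,-0.16,0],"yaw": 0}
    - {"delta_pos": [0,0,0],"yaw": 0}
    - {"delta_pos": [0,0,0],"yaw": 0}
    - {"delta_pos": [0,0.06,0],"yaw": 0}
    - {"delta_pos": [0,0.09,0],"yaw": 0}
    - {"delta_pos": [0,0,0],"yaw": 0}

```text
t: 17.95
tcp_pos: [0.4851, -0.1308, 0.3602]
tool_rot: [0.717, 0.697, -0.003, -0.004]
force: [1.2, 0.1, -5.1]
finger_gap: 0.273
```

```bash
python3 -c "
from h import *
burst(20)
s=manip.sense();S=manip.snapshot('scene');D=manip.snapshot('side');sw=s['tcp_pos']-[0,0,.023]
p=[bask(n,I,proj(n,[sw-[0,0,.196]])[0])[0] for n,I in(('scene',S),('side',D))]
x=tri(*p);print('basket tri',x,x[0]-s['tcp_pos'])
print('model center px',proj('scene',[sw-[0,0,.196]]),proj('side',[sw-[0,0,.196]]),p)
"
```

```text
t0 18.95 tcp [ 0.4852 -0.1309  0.3603] drift [ 0.     -0.0001  0.    ] res [0.0005 0.0005]
x amp mm 0.7 t to +max 0.219 offsets sc/sd [ 0.0072 -0.0024] px [333. 191.] x
y amp mm 0.3 t to +max 0.323 offsets sc/sd [0.0042 0.0174] px [333. 191.] y
basket tri (array([ 0.48484155, -0.13166286,  0.1266956 ]), [np.float64(0.0008037736505116548), np.float64(0.0008037736505114786)]) [-0.00031717 -0.00076573 -0.23357036]
model center px [[306.56597976 202.00826278]] [[332.8671278  187.29305537]] [array([306.47682119, 203.7615894 ]), array([332.77251185, 190.74407583])]
```

```bash
python3 -c "
from h import *
S=cv2.imread('pics/scene0.png');D=cv2.imread('pics/side0.png')
c=np.array([.571,.168,.056]);p=[bask(n,I,proj(n,[c])[0],30)[0] for n,I in(('scene',S),('side',D))]
print('ref',p,tri(*p))
# extents lowest red row now (saved d pics) vs model and at start
for nm,n,sw in(('scene0','scene',[.571,.168,.252]),('side0','side',[.571,.168,.252]),('scene_d','scene',[.4852,-.1307,.3373]),('side_d','side',[.4852,-.1307,.3373])):
    I=cv2.imread('pics/%s.png'%nm);q=proj(n,[np.array(sw)-[0,0,.196]])[0];x0,y0=(q-28).astype(int)
    h=cv2.cvtColor(I[y0:y0+56,x0:x0+56],cv2.COLOR_BGR2HSV);m=cv2.inRange(h,(0,120,70),(7,255,255))|cv2.inRange(h,(173,120,70),(180,255,255))
    v=np.where(m.sum(1)>510)[0]+y0
    a=np.linspace(0,6.28,60);ring=lambda d:proj(n,np.array(sw)+np.c_[.03*np.cos(a),.03*np.sin(a),-d+0*a])
    print(nm,'rows',v.min(),v.max(),'model',ring(.172)[:,1].min().round(1),ring(.22)[:,1].max().round(1))
"
```

```text
ref [array([363.45185185, 272.60740741]), array([287.63063063, 281.78828829])] (array([0.57145175, 0.16640404, 0.03222734]), [np.float64(0.0022023916543349657), np.float64(0.002202391654335064)])
scene0 rows 261 279 model 259.9 281.1
side0 rows 269 289 model 262.7 290.8
scene_d rows 192 211 model 191.5 212.5
side_d rows 181 198 model 175.6 199.2
```

The basket hangs still, with under 1 mm of swing, centred within about 1 mm of the dish. No slip in the grip. I'll hold for a few more seconds, then lower.

>>> send_rows:
  commands:
    - {"delta_pos": [0,0,0],"yaw": 0}
    - {"delta_pos": [0,0,0],"yaw": 0}
    - {"delta_pos": [0,0,0],"yaw": 0}
    - {"delta_pos": [0,0,0],"yaw": 0}
    - {"delta_pos": [0,0,0],"yaw": 0}
    - {"delta_pos": [0,0,0],"yaw": 0}
    - {"delta_pos": [0,0,0],"yaw": 0}
    - {"delta_pos": [0,0,0],"yaw": 0}
    - {"delta_pos": [0,0,0],"yaw": 0}
    - {"delta_pos": [0,0,0],"yaw": 0}

```text
t: 20.3
tcp_pos: [0.4852, -0.1309, 0.3603]
tool_rot: [0.717, 0.697, -0.003, -0.004]
force: [-0.5, -0.2, -4.2]
finger_gap: 0.271
```

>>> send_rows:
  commands:
    - {"delta_pos": [0,0,0],"yaw": 0}
    - {"delta_pos": [0,0,0],"yaw": 0}
    - {"delta_pos": [0,0,0],"yaw": 0}
    - {"delta_pos": [0,0,0],"yaw": 0}
    - {"delta_pos": [0,0,0],"yaw": 0}
    - {"delta_pos": [0,0,0],"yaw": 0}
    - {"delta_pos": [0,0,0],"yaw": 0}
    - {"delta_pos": [0,0,0],"yaw": 0}
    - {"delta_pos": [0,0,0],"yaw": 0}
    - {"delta_pos": [0,0,0],"yaw": 0}

```text
t: 21.55
tcp_pos: [0.4852, -0.1309, 0.3602]
tool_rot: [0.717, 0.697, -0.003, -0.004]
force: [0.3, 0.2, -4.2]
finger_gap: 0.274
```

```bash
python3 -c "
from h import *
burst(18)"
```

```text
t0 22.45 tcp [ 0.4852 -0.1309  0.3603] drift [0. 0. 0.] res [0.0006 0.0005]
x amp mm 0.6 t to +max 0.325 offsets sc/sd [ 0.0071 -0.0022] px [333.  191.1] x
y amp mm 0.3 t to +max 0.479 offsets sc/sd [0.0044 0.0174] px [333.  191.1] y
```

Now I lower about 103 mm, smoothly, in two calls.

>>> send_rows:
  commands:
    - {"delta_pos": [0,0,-0.15],"yaw": 0}
    - {"delta_pos": [0,0,-0.3],"yaw": 0}
    - {"delta_pos": [0,0,-0.5],"yaw": 0}
    - {"delta_pos": [0,0,-0.6],"yaw": 0}
    - {"delta_pos": [0,0,-0.7],"yaw": 0}
    - {"delta_pos": [0,0,-0.7],"yaw": 0}
    - {"delta_pos": [0,0,-0.7],"yaw": 0}
    - {"delta_pos": [0,0,-0.5],"yaw": 0}
    - {"delta_pos": [0,0,-0.3],"yaw": 0}
    - {"delta_pos": [0,0,-0.1],"yaw": 0}

```text
t: 23.7
tcp_pos: [0.485, -0.1308, 0.3109]
tool_rot: [0.717, 0.697, -0.003, -0.005]
force: [-0.4, -0.9, -5.3]
finger_gap: 0.274
```

```bash
python3 -c "
from h import *
burst(10)"
```

```text
t0 24.2 tcp [ 0.485  -0.1308  0.3113] drift [ 0.0001 -0.      0.0003] res [0.0003 0.0004]
x amp mm 0.3 t to +max 0.749 offsets sc/sd [ 0.0067 -0.0005] px [332.1 202.1] x
y amp mm 0.7 t to +max 0.254 offsets sc/sd [0.0046 0.0179] px [332.1 202.1] y
```

>>> send_rows:
  commands:
    - {"delta_pos": [0,0,-0.15],"yaw": 0}
    - {"delta_pos": [0,0,-0.3],"yaw": 0}
    - {"delta_pos": [0,0,-0.5],"yaw": 0}
    - {"delta_pos": [0,0,-0.7],"yaw": 0}
    - {"delta_pos": [0,0,-0.75],"yaw": 0}
    - {"delta_pos": [0,0,-0.75],"yaw": 0}
    - {"delta_pos": [0,0,-0.75],"yaw": 0}
    - {"delta_pos": [0,0,-0.5],"yaw": 0}
    - {"delta_pos": [0,0,-0.3],"yaw": 0}
    - {"delta_pos": [0,0,-0.1],"yaw": 0}

```text
t: 25.45
tcp_pos: [0.4848, -0.1307, 0.2593]
tool_rot: [0.717, 0.697, -0.003, -0.005]
force: [0.2, -0.1, -4.4]
finger_gap: 0.271
```

```bash
python3 -c "
from h import *
burst(18)
for n in('scene','side'): cv2.imwrite('pics/%s_e.png'%n,manip.snapshot(n))
print(manip.sense()['tcp_pos'])
a=cv2.imread('pics/scene_e.png')[140:260,250:370];b=cv2.imread('pics/side_e.png')[150:270,270:390]
cv2.imwrite('pics/e.png',cv2.resize(np.hstack([a,b]),None,fx=3.3,fy=3.3,interpolation=cv2.INTER_CUBIC))"
```

```text
t0 26.35 tcp [ 0.4848 -0.1307  0.2594] drift [-0.     -0.      0.0002] res [0.0005 0.0005]
x amp mm 1.1 t to +max 0.453 offsets sc/sd [ 0.006  -0.0004] px [332.6 212.1] x
y amp mm 0.8 t to +max 0.856 offsets sc/sd [0.0042 0.0086] px [332.6 212.1] y
[ 0.48479096 -0.13072835  0.25942288]
```

View pics/e.png

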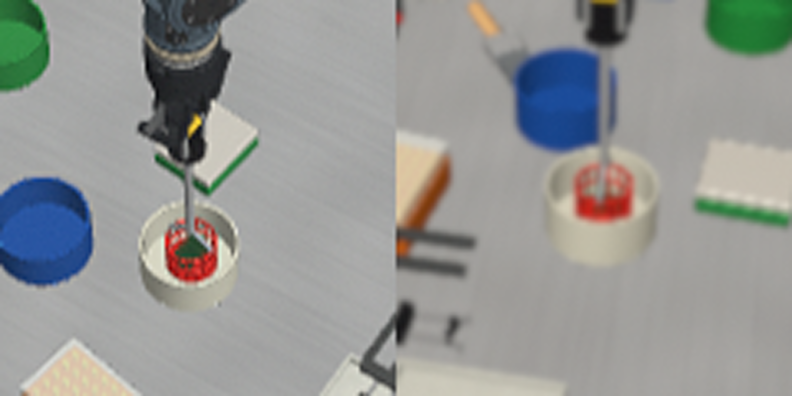

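Both views show the basket inside the dish and centred, with a clear gap to the wall all round. By the tool height its foot is about 11 mm above the floor, so I'll lower it about 4 mm more.

>>> send_rows:
  commands:
    - {"delta_pos": [0.01,0,-0.1],"yaw": 0}
    - {"delta_pos": [0.02,-0.02,-0.1],"yaw": 0}
    - {"delta_pos": [0.02,-0.02,-0.1],"yaw": 0}
    - {"delta_pos": [0.01,0,-0.05],"yaw": 0}
    - {"delta_pos": [0,0,0],"yaw": 0}
    - {"delta_pos": [0,0,0],"yaw": 0}
    - {"delta_pos": [0,0,0],"yaw": 0}
    - {"delta_pos": [0,0,0],"yaw": 0}
    - {"delta_pos": [0,0,0],"yaw": 0}
    - {"delta_pos": [0,0,0],"yaw": 0}

```text
t: 27.7
tcp_pos: [0.4855, -0.1312, 0.2557]
tool_rot: [0.717, 0.697, -0.003, -0.005]
force: [0.4, 0.1, -4.9]
finger_gap: 0.271
```

```bash
python3 -c "
from h import *
burst(20)
from scipy.optimize import least_squares
F=[]
for i in range(6): F.append(manip.sense()['force']); S=manip.snapshot('scene')
print(np.mean(F,0),manip.sense()['tcp_pos'])
roi=(285,192,330,245);c,s,m=blob(S,(8,12,100),(40,110,255),roi);print('dish bbox',s,'before [292 201 31 33 777]')
"
```

```text
t0 28.7 tcp [ 0.4855 -0.1312  0.2557] drift [0. 0. 0.] res [0.0008 0.0005]
x amp mm 0.4 t to +max 0.024 offsets sc/sd [0.007  0.0003] px [331.7 212. ] x
y amp mm 0.5 t to +max 0.496 offsets sc/sd [0.0039 0.0067] px [331.7 212. ] y
[-0.10859109 -0.18811852 -4.94994705] [ 0.48547942 -0.13118384  0.25565857]
dish bbox [292 201  31  33 546] before [292 201 31 33 777]
```

The swing is about 0.5 mm, the full weight (4.95 N) still hangs from the grip, and the dish hasn't moved. The foot is about 8 mm above the floor.

```bash
python3 -c "
from station import manip
print(manip.sign_off())"
```

```text
the job is handed in; nothing more can be done
None
```

I took the basket off the stand by its grip, let it hang still over the white dish, lowered it in and handed the job in at about 29 s. No verdict was reported.

- **Stand and carry:** The rod snapped out of the clip on a straight pull and left about 42 mm of swing. I cancelled that with small timed moves of the grip, then carried the basket at a height that cleared the dish rim by about 57 mm. It hung still over the middle for about 4 s before I lowered it.
- **Final checks:** Swing was about 0.5 mm. The tool was within about 1 mm of the measured dish centre. The basket's bottom was about 8 mm above the dish floor, worked out from the arm's position and the given dimensions, not measured directly. The wrist force showed the full weight, 4.95 N, still hanging from the grip, and the white dish's outline was unchanged.
- **What disagreed:** The arm drifted 10 mm sideways as I came down to the grip, and I corrected it before closing. The triangulated basket height came out about 15 mm below the arm's figure. The pictures from before the grasp showed the same kind of error (24 mm low), so I put it down to the red colour mask and not to the grip slipping.
- **Not checked:** I did not measure the other objects again at the end. The later pictures showed nothing out of place among those in view.

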